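Find the socket that fits the transformer nut

ROBOT

A 6-joint arm with a two-finger parallel gripper is mounted at the origin on the work surface. World frame = base frame: x ahead of the robot, y to its left, z up, the work surface at z = 0. Lengths are in m, angles in rad, forces in N, time in s.
With the tool pointing down it reaches from about 0.225 to 0.875 m from the base axis. Payload 3.4 kg.
Tool frame: the origin (TCP) lies at the very end of the fingers, on their centre line; the grasp point (between the pads) lies 19 mm behind it; z points along the fingers, y is the line along which they close (so a half turn about z gives the same grasp; the last joint's range is limited). The gripper opens to 85 mm and grips with 20 to 120 N. Pads are 22 mm wide; open, the fingers measure 114 mm over their backs; the gripper's body (76 mm by 85 mm) begins 54 mm behind the grasp point. The pads swing forward as they close: fully open they stand 13 mm farther back than shut.
Start: joints at [1.181, 0.276, 1.505, -0, 1.361, -0.121], TCP at [0.153, 0.554, 0.231] pointing down, gripper open.
Joint ranges: [-2.89, 2.89], [-0.75, 2.08], [0.22, 2.7], [-1.18, 4.32], [0.11, 2.71], [-2.7, 2.7]. Speed limits (rad/s): [2.57, 2.57, 3.14, 3.14, 3.14, 3.14].

INTERFACE

Orientations are given as a unit quaternion [w, x, y, z].
In Python, from rig import get_state, optics, sign_off gives the robot as it stands.
- The arm moves only by the tool send_rows, never from a script. Its argument "increments" is a list of rows, each an object with "gripper": the gripper's target within -1 to 1 (shut at 1, half-way at 0, fully open at -1); "linear": the shift along the world's x, y, z in m, a list of three; "delta_rot": the turn, a rotation vector about the world's x, y, z in rad, a list of three. In form: [{"gripper": gripper, "linear": [dx, dy, dz], "delta_rot": [rx, ry, rz]}, ...]. A call has 1 to 8 rows; each row is the pose to reach, as a shift and turn from the pose commanded when the call began; what a row does not reach only later rows make up. A row lasts 1/10 s, in which the tool goes at most 50 mm and 8.59 degrees, less where a joint would pass 70% of its speed; a pose out of reach is approached as far as the arm can. A call with a gripper value outside its range is refused whole. The fingers move at their own pace and stop on an object; "newtons" is the grip in N (left out, the last holds). Time passes only in rows, so rows that repeat a pose let the fingers close. It gives the time, the measured TCP pose, the force, the opening and the grip force at its end, in the units of the state.
- get_state(): the state, without advancing time (a new reading comes with each control period).
- optics.get_image(name): name is "side" or "top" or "wrist"; returns a dict with "pixels" (384x512x3 uint8, blue, green, red), "K" (3x3 intrinsics, pixels), "rvec" (rotation vector, rad) and "tvec" (3), from world to camera coordinates, as OpenCV has them; the wrist camera has in their place "T_tool_cam" (4x4, takes a point from camera to tool coordinates, whose origin is the TCP and whose axes are the flange's). Camera axes: x right, y down, z forward; pixel columns grow to the right and rows downward; lengths in m; the calibration is good to about 2 mm. A picture is of the moment at which its call begins: read the wrist's pose just before it. There is no depth.
- sign_off(): hands the job in; it is judged then, once.
The state is a dict: "clock": time; "qpos": joint angles; "qd": joint speeds; "effort": joint torques, N m; "position": TCP position; "ee_rot": TCP orientation; "contact_force": force on the tool from outside, world axes, zero at the start; "moment": the same for the moment, N m; "width": finger opening in m; "gripper_force": force on a finger pad.
Only numpy, scipy, OpenCV 4.12 (cv2) and the standard library are available. Lean on these libraries where they do the work, as an engineer would, in place of code of your own. Each camera call takes 0.05 s, during which the arm holds its last target. There are 200 camera calls.

TASK

Find the socket that fits the hex nut on top of the round transformer: bring the smallest of the three sockets down on the nut first, upright, and when it will not go on, put it in the empty open bin beside the transformer and let go of it. Then take the next size up, push it fully home over the nut, upright, and finish there while still gripping it: do not let go. Leave the largest socket on its peg and the other things on the bench where they are.

Things in the scene. Friction and masses are not known exactly. Their poses are not given: they have to be found in the camera images.
- socket_small: The smallest of 3 steel sockets, mouth down on a rack peg, 58 mm tall. Cup: outer dia 24, 24 high, hex recess 16 across flats, 18 deep. Above it, to 58 mm, a hex adapter 20 mm across flats, parallel to the recess's: grip it on two flats. Origin: centre of the mouth (underside); z up, x square to a pair of flats. Too small for the nut. 110 g.
- socket_medium: The medium one of 3 steel sockets, mouth down on a rack peg, 58 mm tall. Cup: outer dia 30.5, 24 high, hex recess 20.6 across flats, 18 deep. Above it, to 58 mm, a hex adapter 20 mm across flats, parallel to the recess's: grip it on two flats. Origin: centre of the mouth (underside); z up, x square to a pair of flats. Fits the nut if turned within 9 degrees of its flats. 140 g.
- socket_large: The largest of 3 steel sockets, mouth down on a rack peg, 58 mm tall. Cup: outer dia 38.5, 24 high, hex recess 26 across flats, 18 deep. Above it, to 58 mm, a hex adapter 20 mm across flats, parallel to the recess's: grip it on two flats. Origin: centre of the mouth (underside); z up, x square to a pair of flats. It stays on its peg.
- rack: Fixed plywood socket rack, 250 (x) x 70 (y) x 12 mm, with three pegs 12 mm in diameter and 14 mm tall, tapered at the top, at x = -80, 0 and +80 mm along its own x axis. The sockets stand on its 12 mm high top, one on each peg, in any order. Origin: centre of the underside.
- transformer: Fixed assembly jig: 150 x 150 x 12 mm plywood base with two low cleats, carrying a copper-coloured ring-shaped (toroidal) transformer, 112 mm in diameter, clamped by a flat dark steel disc of 72 mm diameter whose top is 62 mm above the bench. The hex nut and bolt end stand in the middle of the disc. Origin: centre of the underside; z up.
- nut (a point): Centre of the bottom of the fixed hex nut, on the disc's top. Nut 19 mm across flats for 8 mm, then 17.2 (a lead-in) up to its top at 11 mm; the 12 mm thick bolt end reaches 15 mm. A socket fully home rests with its mouth on the disc, at this point; one that does not go on stops 8 to 11 mm higher. z up, x square to a pair of the nut's flats (repeats every 60 degrees).
- bin: Fixed open grey parts bin, empty, 150 (x) x 120 (y) x 45 mm high outside, walls and floor about 4 mm thick. Origin: centre of the underside.
- capacitor_a: Bystander: black capacitor can, 25 mm diameter, 34 mm tall, between rack and jig. Leave it.
- capacitor_b: Bystander: black capacitor can, 35 mm diameter, 45 mm tall. Leave it.
- heatsink: Bystander: black finned heat sink, 50 x 90 x 38 mm. Leave it.
- wrench: Bystander: wrench lying flat near the robot. Leave it.
- screwdriver: Bystander: screwdriver lying near the robot. Leave it.
- tape_roll: Bystander: cardboard roll, 80 mm diameter, 20 mm tall. Leave it.
- screw_jar: Bystander: white jar, 50 mm diameter, 60 mm tall. Leave it.
Mind the look-alikes: they are no part of the job. What is shaped like the socket_large but orange or red is not meant.

How it is judged:
On the way, in this order (a step that is already met when the one before it is completed fails the run):
1. the smallest socket is tried on the nut: upright, centred and touching it from above, but not going on (horizontal distance between socket_small and nut below 0.006 m and z of socket_small in the frame of nut between 0.006 and 0.016 m and angle between socket_small's own z axis and vertical below 0.15 rad and contact force between socket_small and transformer above 0.7 N), for 0.1 s.
2. the smallest socket lies or stands in the parts bin, released (x of socket_small in the frame of bin between -0.073 and 0.073 m and y of socket_small in the frame of bin between -0.058 and 0.058 m and height (world z) of socket_small below 0.05 m and linear speed of socket_small below 0.03 m/s and contact force between the fingers and socket_small below 0.1 N), for 0.2 s.
3. the medium socket is fully home over the nut, gripped (horizontal distance between socket_medium and nut below 0.003 m and z of socket_medium in the frame of nut below 0.003 m and angle between socket_medium's own z axis and vertical below 0.08 rad and contact force between the fingers and socket_medium above 1.5 N and linear speed of socket_medium below 0.02 m/s), for 0.3 s.
At the end, for the whole second after the job is handed in: The medium socket is over the nut, mouth within 3 mm of the disc and of the nut's axis, upright within 0.08 rad, still, gripped (over 1.5 N); the smallest rests inside the bin, untouched; the largest stands on its peg, within 15 mm of its start (all of step 2 and all of step 3 and distance of socket_large from where it was at the start of the episode below 0.015 m and angle between socket_large's own z axis and vertical below 0.1 rad); the arm keeps its last pose, push and grip.
It fails at once if another thing on the bench was moved more than 30 mm (distance of any of capacitor_a, capacitor_b, heatsink, wrench, screwdriver, tape_roll, screw_jar from where it was at the start of the episode above 0.03 m).
It fails at once if the largest socket was taken off its peg (distance of socket_large from where it was at the start of the episode above 0.03 m).
It also fails if it takes over 58 s, if anything falls off the work surface, if the arm or the gripper's body presses on something with over 40 N, if the wrist force passes 120 N, or if a joint passes its speed limit or range.

## Working session

There is one attempt and no reset: what is moved stays moved. The work goes in short steps, Python scripts to look and compute and a tool call to move; the robot and the scene stay as the last step left them, time stands still between calls to the robot, and variables do not carry over. Pictures are saved under pics/ and viewed, at most 10 in all, crops included, and the job is handed in when it is done.

Besides the shell and the picture viewer there is one more tool, called after "Request:" as name([rows], argument=value, ...), one row to a line, values as JSON. send_rows: Moves the arm, as the interface text tells. Its arguments: {"type":"object","properties":{"increments":{"type":"array"},"newtons":{"type":"number"}},"required":["increments"]}

```bash
mkdir -p pics; cat > h.py <<'E'
import numpy as np, cv2
from rig import get_state, optics, sign_off
from scipy.spatial.transform import Rotation as R
def grab(n):
    s=get_state(); im=optics.get_image(n); K=np.array(im["K"],float)
    if "rvec" in im:
        Rc=cv2.Rodrigues(np.array(im["rvec"],float))[0]; t=np.array(im["tvec"],float).ravel()
        C=-Rc.T@t; Rw=Rc.T
    else:
        q=s["ee_rot"]; Rt=R.from_quat([q[1],q[2],q[3],q[0]]).as_matrix()
        T=np.array(im["T_tool_cam"]); Rw=Rt@T[:3,:3]; C=Rt@T[:3,3]+np.array(s["position"])
    return np.array(im["pixels"],np.uint8).copy(),K,Rw,C
def ray(cam,u,v,z):
    _,K,Rw,C=cam; d=Rw@np.linalg.solve(K,[u,v,1.]); return C+d*(z-C[2])/d[2]
def proj(cam,p):
    _,K,Rw,C=cam; c=K@(Rw.T@(np.array(p)-C)); return c[:2]/c[2]
E
python3 - <<'E'
from h import *
import pickle
for n in ["top","side","wrist"]:
    c=grab(n); pickle.dump(c,open(n+"0.pkl","wb")); cv2.imwrite(f"pics/{n}0.png",c[0]); print(n,c[3].round(3),c[1][0,0], c[2][:,2].round(2))
s=get_state(); print({k:np.round(v,3) for k,v in s.items()})
a=cv2.imread("pics/top0.png"); cv2.imwrite("pics/top0b.png",cv2.resize(a,(800,600),interpolation=cv2.INTER_CUBIC))
E
```

```text
top [0.458 0.036 1.235] 448.0815034192101 [ 0.06 -0.03 -1.  ]
side [-0.007 -0.462  0.55 ] 386.8420006858249 [ 0.62  0.56 -0.55]
wrist [0.081 0.574 0.373] 275.19602482731176 [ 0.28 -0.08 -0.96]
{'clock': np.float64(0.15), 'qpos': array([ 1.181,  0.276,  1.506,  0.   ,  1.361, -0.121]), 'qd': array([ 0.   , -0.001, -0.004, -0.001,  0.   ,  0.   ]), 'effort': array([ 1.0000e-03, -4.1715e+01, -2.4603e+01, -0.0000e+00,  8.0000e-03,
       -0.0000e+00]), 'position': array([0.153, 0.554, 0.231]), 'ee_rot': array([-0.   ,  0.134,  0.991, -0.001]), 'contact_force': array([0.552, 0.912, 0.161]), 'moment': array([-0.001, -0.031,  0.041]), 'gripper_force': np.float64(0.0), 'width': np.float64(0.085)}
```

View pics/top0b.png

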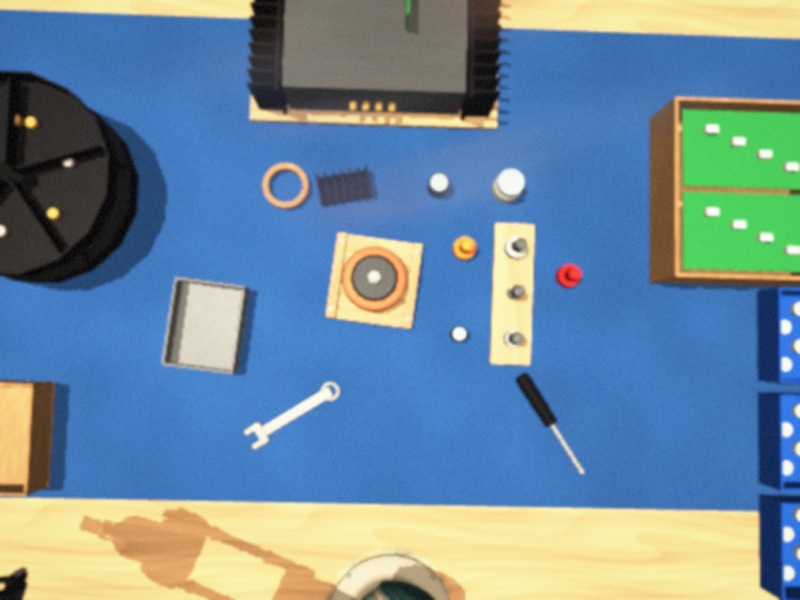

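View pics/wrist0.png

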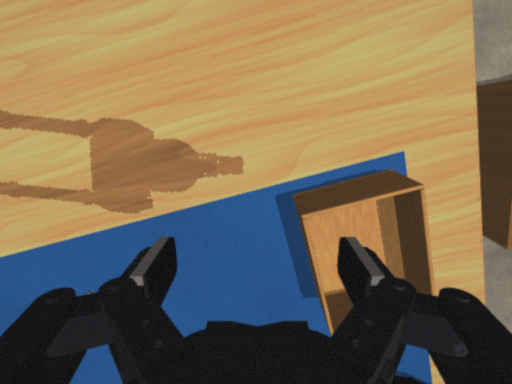

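The top view (800 px wide) shows the rack with sockets at about (517,245), (516,292) and (513,339), the jig nut at (373,277) and the bin at (207,325). The orange (465,248) and red (569,275) pieces are decoys. The wrist view shows only the bench edge and a wooden box. Next I zoom in on the sockets and compute rays.

```bash
python3 - <<'E'
from h import *
import pickle
c=pickle.load(open("top0.pkl","rb")); k=512/800
for n,u,v,z in [("s_far",517,243,.07),("s_mid",516,291,.07),("s_near",513,338,.07),("nut",373,276,.073),("bin TL",176,279,.045),("bin TR",247,285,.045),("bin BL",165,365,.045),("bin BR",237,374,.045),("capA",459,333,.034),("jigTL",337,233,.012),("jigTR",422,242,.012),("jigBL",326,317,.012),("jigBR",411,328,.012),("rTL",494,222,.012),("rTR",535,223,.012),("rBL",489,363,.012),("rBR",531,365,.012),("orange",465,246,.06)]:
    print(n,ray(c,u*k,v*k,z).round(3))
t=cv2.resize(c[0][135:240,300:350],None,fx=5.7,fy=5.7,interpolation=cv2.INTER_CUBIC)
s=pickle.load(open("side0.pkl","rb"))[0]
t=cv2.resize(t,(290,600)); s=cv2.resize(s,(510,383))
o=np.zeros((600,800,3),np.uint8); o[:,:290]=t; o[:383,290:]=s; cv2.imwrite("pics/z1.png",o)
E
```

```text
s_far [ 0.641 -0.199  0.07 ]
s_mid [ 0.56  -0.199  0.07 ]
s_near [ 0.481 -0.195  0.07 ]
nut [0.578 0.042 0.073]
bin TL [0.567 0.375 0.045]
bin TR [0.56  0.255 0.045]
bin BL [0.422 0.387 0.045]
bin BR [0.41  0.266 0.045]
capA [ 0.488 -0.108  0.034]
jigTL [0.659 0.107 0.012]
jigTR [ 0.647 -0.043  0.012]
jigBL [0.511 0.122 0.012]
jigBR [ 0.495 -0.027  0.012]
rTL [ 0.686 -0.17   0.012]
rTR [ 0.687 -0.243  0.012]
rBL [ 0.437 -0.164  0.012]
rBR [ 0.435 -0.238  0.012]
orange [ 0.635 -0.113  0.06 ]
```

View pics/z1.png

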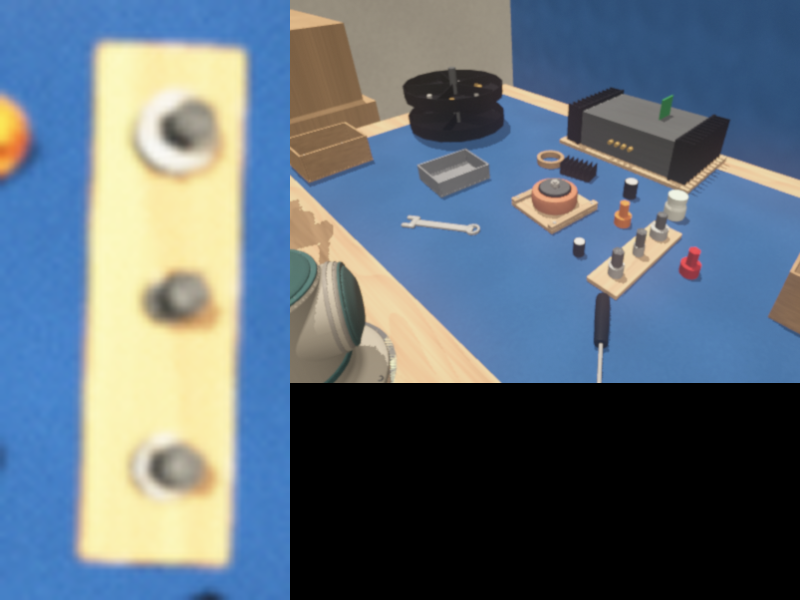

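The crop shows the far socket (0.64,-0.20) is the large one, the middle (0.56,-0.20) the small and the near (0.48,-0.20) the medium. Sizes and heights agree with those given. I'll move over the nut, which is on the way.

Request:
send_rows([
  {"gripper": -1, "linear": [0.025, -0.03, 0], "delta_rot": [0, 0, 0.04]},
  {"gripper": -1, "linear": [0.05, -0.065, 0], "delta_rot": [0, 0, 0.08]},
  {"gripper": -1, "linear": [0.08, -0.1, 0], "delta_rot": [0, 0, 0.12]},
  {"gripper": -1, "linear": [0.11, -0.14, 0], "delta_rot": [0, 0, 0.16]},
  {"gripper": -1, "linear": [0.135, -0.175, 0], "delta_rot": [0, 0, 0.2]},
  {"gripper": -1, "linear": [0.16, -0.21, 0], "delta_rot": [0, 0, 0.24]},
  {"gripper": -1, "linear": [0.185, -0.245, 0], "delta_rot": [0, 0, 0.269]},
  {"gripper": -1, "linear": [0.21, -0.275, 0], "delta_rot": [0, 0, 0.269]},
])

```text
clock: 0.95
position: [0.3631, 0.2774, 0.2313]
ee_rot: [-0.0, -0.0, 1.0, -0.0]
contact_force: [0.7, 0.2, 0.6]
width: 0.0856
gripper_force: 0.0
```

Request:
send_rows([
  {"gripper": -1, "linear": [0.03, -0.04, -0.01], "delta_rot": [0, 0, 0]},
  {"gripper": -1, "linear": [0.06, -0.08, -0.02], "delta_rot": [0, 0, 0]},
  {"gripper": -1, "linear": [0.09, -0.12, -0.03], "delta_rot": [0, 0, 0]},
  {"gripper": -1, "linear": [0.12, -0.15, -0.04], "delta_rot": [0, 0, 0]},
  {"gripper": -1, "linear": [0.15, -0.19, -0.05], "delta_rot": [0, 0, 0]},
  {"gripper": -1, "linear": [0.172, -0.22, -0.06], "delta_rot": [0, 0, 0]},
  {"gripper": -1, "linear": [0.187, -0.239, -0.06], "delta_rot": [0, 0, 0]},
  {"gripper": -1, "linear": [0.187, -0.239, -0.06], "delta_rot": [0, 0, 0]},
])

```text
clock: 1.75
position: [0.5516, 0.0376, 0.1704]
ee_rot: [0.0, 0.002, 1.0, -0.0]
contact_force: [-0.5, 0.1, 0.5]
width: 0.0857
gripper_force: 0.0
```

```bash
python3 - <<'E'
from h import *
import pickle
c=grab("wrist"); pickle.dump(c,open("w1.pkl","wb"));s=get_state();print(s["clock"],s["position"],s["ee_rot"],c[3],proj(c,[.578,.042,.073]))
cv2.imwrite("pics/w1.png",c[0])
E
```

```text
1.8 [0.55011651 0.03930689 0.17059792] [-6.55504629e-04  1.22285103e-03  9.99999009e-01  2.37264084e-04] [0.47760825 0.03811211 0.31312631] [261.16663634 217.22726286]
```

View pics/w1.png

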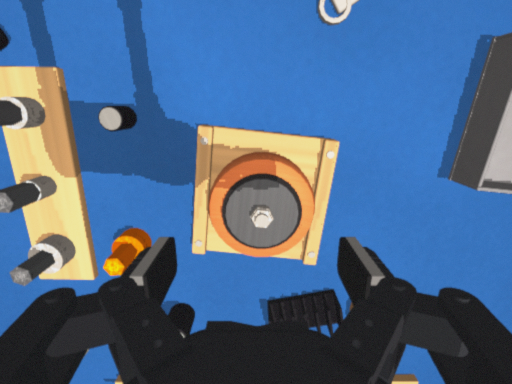

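The wrist view shows the nut at about (261,217), right where it was predicted. The disc is centred near (262,211), and the rack sockets are on the left. I'll descend for a closer measurement of the nut's angle.

Request:
send_rows([
  {"gripper": -1, "linear": [0.01, 0.003, -0.02], "delta_rot": [0, 0, 0]},
  {"gripper": -1, "linear": [0.01, 0.003, -0.04], "delta_rot": [0, 0, 0]},
  {"gripper": -1, "linear": [0.01, 0.003, -0.06], "delta_rot": [0, 0, 0]},
  {"gripper": -1, "linear": [0.01, 0.003, -0.07], "delta_rot": [0, 0, 0]},
  {"gripper": -1, "linear": [0.01, 0.003, -0.07], "delta_rot": [0, 0, 0]},
  {"gripper": -1, "linear": [0.01, 0.003, -0.07], "delta_rot": [0, 0, 0]},
])

```text
clock: 2.4
position: [0.5598, 0.044, 0.102]
ee_rot: [0.0, -0.0, 1.0, 0.0]
contact_force: [0.1, -0.1, 0.1]
width: 0.0851
gripper_force: 0.0
```

```bash
python3 - <<'E'
from h import *
import pickle
c=grab("wrist"); pickle.dump(c,open("w2.pkl","wb"));s=get_state();print(s["clock"],s["position"],s["ee_rot"])
u,v=proj(c,[.578,.042,.073]).round().astype(int);print(u,v)
cr=c[0][v-62:v+63,u-70:u+70]; g=cv2.resize(cr,None,fx=5.5,fy=5.5,interpolation=cv2.INTER_CUBIC)
gr=g.min(2)
b=(gr>130).astype(np.uint8)
n,l,st,ce=cv2.connectedComponentsWithStats(b)
i=min([j for j in range(1,n) if st[j,4]>2000],key=lambda j:np.hypot(*(ce[j]-[385,341])))
ct=max(cv2.findContours((l==i).astype(np.uint8),0,2)[0],key=cv2.contourArea)
ap=cv2.approxPolyDP(cv2.convexHull(ct),0.03*cv2.arcLength(ct,True),True)
cv2.drawContours(g,[ap],-1,(0,0,255),1)
pts=np.array([ray(c,(x+.5)/5.5-.5+u-70,(y+.5)/5.5-.5+v-62,.07)[:2] for [[x,y]] in ap])
print(pts.round(4).tolist());d=np.roll(pts,-1,0)-pts;print(np.hypot(*d.T).round(4),np.degrees(np.arctan2(d[:,1],d[:,0])).round(1), pts.mean(0))
cv2.imwrite("pics/w2.png",g[:600,:800])
E
```

```text
2.45 [0.56023159 0.04381209 0.10240508] [ 9.10313784e-04 -3.65090713e-04  9.99999516e-01  7.42784900e-05]
253 245
[[0.5706, 0.0491], [0.5834, 0.0522], [0.5906, 0.0463], [0.5894, 0.0363], [0.5777, 0.0314], [0.5715, 0.0364]]
[0.0131 0.0093 0.01   0.0127 0.008  0.0127] [  13.5  -39.6  -96.8 -156.9  140.8   93.8] [0.58052317 0.04193821]
```

View pics/w2.png

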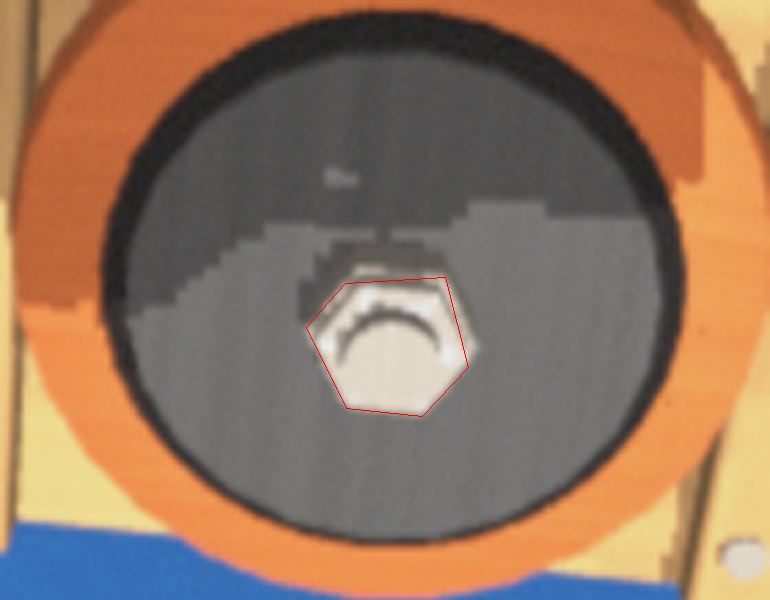

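The zoom shows the disc spanning about (118–662, 45–540), with the nut's lower edge from (347,408) to (423,416). That edge is tilted about 6°, so nut yaw is about -6°, which agrees with the jig's edges. Next I get the centre from the disc rim and move over the rack.

```bash
python3 - <<'E'
from h import *
import pickle
c=pickle.load(open("w2.pkl","rb"))
u,v=253,245
W=lambda x,y,z: ray(c,(x+.5)/5.5-.5+u-70,(y+.5)/5.5-.5+v-62,z)[:2]
L,Rr,T,B=[W(*p,.062) for p in [(118,300),(662,290),(390,47),(395,540)]]
print(L,Rr,T,B,"c",(T[0]+B[0])/2,(L[1]+Rr[1])/2, "w",Rr[1]-L[1],B[0]-T[0])
q=[W(*p,.070) for p in [(347,408),(423,416),(478,347),(308,327)]]
print(np.round(q,4)); d=np.diff(q+[q[0]],axis=0);print(np.hypot(*d.T),np.degrees(np.arctan2(d[:,1],d[:,0])))
g=cv2.cvtColor(c[0],cv2.COLOR_BGR2HSV)
m=((g[...,1]<60)&(g[...,2]>55)).astype(np.uint8); m[:v-62]=0;m[v+50:]=0;m[:,:u-60]=0;m[:,u+60:]=0
ct=max(cv2.findContours(m,0,1)[0],key=cv2.contourArea)
P=np.array([ray(c,*p,.062)[:2] for p in cv2.convexHull(ct)[:,0].astype(float)]).astype(np.float32); print(cv2.fitEllipse(P),len(P))
E
```

```text
[0.57790044 0.00581491] [0.57641853 0.07818959] [0.54260084 0.04211744] [0.61505726 0.04263762] c 0.5788290489440083 0.042002250170941016 w 0.07237468035641678 0.07245641744629383
[[0.5894 0.0365]
 [0.5906 0.0464]
 [0.5805 0.0534]
 [0.5777 0.0316]]
[0.00997907 0.01226275 0.02199976 0.01268705] [ 83.21584925 144.98257903 -97.44804316  22.56423415]
((0.5791531205177307, 0.04292772337794304), (0.07159694284200668, 0.07506059855222702), 11.284219741821289) 44
```

Request:
send_rows([
  {"gripper": -1, "linear": [-0.005, 0, 0.04], "delta_rot": [0, 0, 0]},
  {"gripper": -1, "linear": [-0.01, -0.045, 0.06], "delta_rot": [0, 0, 0]},
  {"gripper": -1, "linear": [-0.015, -0.09, 0.06], "delta_rot": [0, 0, 0]},
  {"gripper": -1, "linear": [-0.015, -0.135, 0.06], "delta_rot": [0, 0, 0]},
  {"gripper": -1, "linear": [-0.015, -0.18, 0.06], "delta_rot": [0, 0, 0]},
  {"gripper": -1, "linear": [-0.015, -0.22, 0.06], "delta_rot": [0, 0, 0]},
  {"gripper": -1, "linear": [-0.015, -0.245, 0.06], "delta_rot": [0, 0, 0]},
  {"gripper": -1, "linear": [-0.015, -0.245, 0.06], "delta_rot": [0, 0, 0]},
])

```text
clock: 3.25
position: [0.5454, -0.2055, 0.1626]
ee_rot: [0.001, 0.002, 1.0, -0.001]
contact_force: [0.5, 0.7, 0.4]
width: 0.0857
gripper_force: 0.0
```

```bash
python3 - <<'E'
from h import *
import pickle
c=grab("wrist"); pickle.dump(c,open("w3.pkl","wb"));s=get_state();print(s["clock"],s["position"],s["ee_rot"])
for p in [(.56,-.201,.07),(.481,-.199,.07)]: print(proj(c,p))
cr=c[0][110:310,140:380]; cv2.imwrite("pics/w3.png",cv2.resize(cr,(720,600),interpolation=cv2.INTER_CUBIC))
E
```

```text
3.3 [ 0.54510319 -0.2032263   0.16235165] [ 9.53082831e-04  1.35622505e-03  9.99998587e-01 -2.78710057e-04]
[261.52213711 207.00610232]
[264.06380148 117.5220037 ]
```

View pics/w3.png

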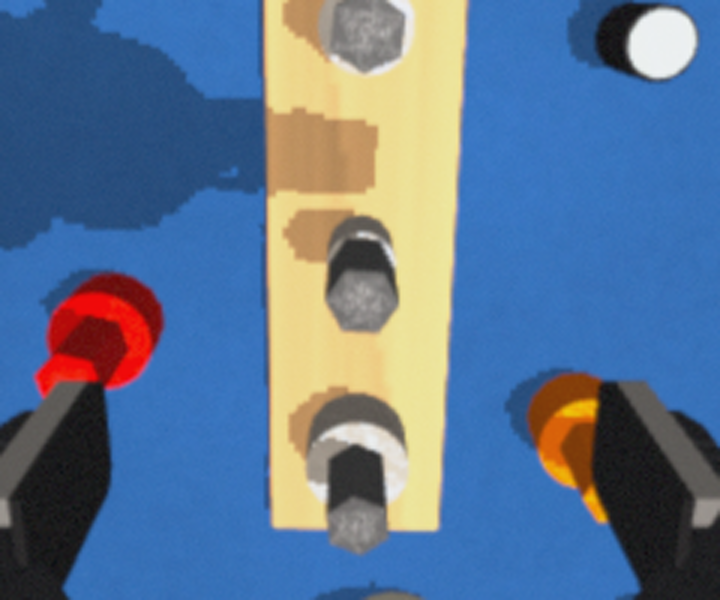

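The crop shows the small socket's hex top at about (362,297), with flats roughly level top and bottom. The medium's hex top is at (368,32), with a corner pointing down. The red and orange decoys are outside the rack. Next I fit the hexes.

```bash
cat > hexfit.py <<'E'
from h import *
from scipy.optimize import least_squares
def hexfit(c,guess,z=.070,lo=85,hi=185,rad=.014,h=.010):
    g=cv2.GaussianBlur(c[0],(3,3),0); mx=g.max(2).astype(int); mn=g.min(2).astype(int)
    m=((mx-mn<40)&(mx>lo)&(mx<hi)).astype(np.uint8)
    pg=proj(c,guess); rp=np.hypot(*(proj(c,np.array(guess)+[0,rad,0])-pg))
    mk=np.zeros_like(m); cv2.circle(mk,tuple(pg.round().astype(int).tolist()),int(rp),1,-1); m&=mk
    m=cv2.morphologyEx(m,cv2.MORPH_OPEN,np.ones((3,3),np.uint8))
    ct=max(cv2.findContours(m,cv2.RETR_EXTERNAL,cv2.CHAIN_APPROX_NONE)[0],key=cv2.contourArea)
    hull=cv2.convexHull(ct)[:,0].astype(float)
    # sample along hull
    H=np.vstack([np.linspace(a,b,6,endpoint=False) for a,b in zip(hull,np.roll(hull,-1,0))])
    P=np.array([ray(c,*p,z)[:2] for p in H])
    def res(x):
        d=P-x[:2]; a=x[2]+np.arange(6)*np.pi/3
        return (d@np.array([np.cos(a),np.sin(a)])).max(1)-x[3]
    best=min((least_squares(res,[*P.mean(0),a0,h]) for a0 in np.radians([-20,0,20])),key=lambda r:r.cost)
    y=(np.degrees(best.x[2])+30)%60-30
    return best.x[:2].round(4),round(y,1),round(best.x[3],4),round(1e3*np.sqrt(2*best.cost/len(P)),2)
E
python3 - <<'E'
from hexfit import *
import pickle
c=pickle.load(open("w3.pkl","rb"))
for u,v in [(362,297),(368,32)]:
    p=ray(c,u/3+140,v/3+110,.07); print(p, hexfit(c,p))
E
```

```text
[ 0.56194108 -0.20177898  0.07      ] (array([ 0.5625, -0.2019]), np.float64(-4.1), np.float64(0.0096), np.float64(0.43))
[ 0.48352446 -0.20014969  0.07      ] (array([ 0.4828, -0.2016]), np.float64(-29.7), np.float64(0.0103), np.float64(0.44))
```

Small: (0.5625,-0.202), yaw -4.1°. Medium: (0.4828,-0.2016), yaw -29.7°. Their spacing of 79.7 mm and half-widths of 9.6 and 10.3 mm check out. For the small one I'll turn the gripper +26°.

Request:
send_rows([
  {"gripper": 0, "linear": [0.0175, 0, 0], "delta_rot": [0, 0, 0.13]},
  {"gripper": 0, "linear": [0.0175, 0, 0], "delta_rot": [0, 0, 0.26]},
  {"gripper": 0, "linear": [0.0175, 0, -0.01], "delta_rot": [0, 0, 0.39]},
  {"gripper": 0, "linear": [0.0175, 0, -0.03], "delta_rot": [0, 0, 0.452]},
  {"gripper": 0, "linear": [0.0175, 0, -0.05], "delta_rot": [0, 0, 0.452]},
  {"gripper": 0, "linear": [0.0175, 0, -0.065], "delta_rot": [0, 0, 0.452]},
  {"gripper": 0, "linear": [0.0175, 0, -0.065], "delta_rot": [0, 0, 0.452]},
  {"gripper": 0, "linear": [0.0175, 0, -0.065], "delta_rot": [0, 0, 0.452]},
])

```text
clock: 4.1
position: [0.5625, -0.2006, 0.097]
ee_rot: [0.0, -0.225, 0.974, 0.0]
contact_force: [0.8, -0.6, 0.3]
width: 0.0427
gripper_force: 0.0
```

Request:
send_rows([
  {"gripper": 0, "linear": [0, 0, -0.015], "delta_rot": [0, 0, 0]},
  {"gripper": 0, "linear": [0, 0, -0.03], "delta_rot": [0, 0, 0]},
  {"gripper": 0, "linear": [0, 0, -0.045], "delta_rot": [0, 0, 0]},
  {"gripper": 0, "linear": [0, 0, -0.055], "delta_rot": [0, 0, 0]},
  {"gripper": 0, "linear": [0, 0, -0.055], "delta_rot": [0, 0, 0]},
  {"gripper": 0, "linear": [0, 0, -0.055], "delta_rot": [0, 0, 0]},
])

```text
clock: 4.7
position: [0.5628, -0.2017, 0.0421]
ee_rot: [0.001, -0.224, 0.975, -0.0]
contact_force: [0.2, -0.1, -0.5]
width: 0.0426
gripper_force: 0.0
```

Request:
send_rows([
  {"gripper": 1, "linear": [0, 0, 0], "delta_rot": [0, 0, 0]},
  {"gripper": 1, "linear": [0, 0, 0], "delta_rot": [0, 0, 0]},
  {"gripper": 1, "linear": [0, 0, 0], "delta_rot": [0, 0, 0]},
  {"gripper": 1, "linear": [0, 0, 0], "delta_rot": [0, 0, 0]},
  {"gripper": 1, "linear": [0, 0, 0], "delta_rot": [0, 0, 0]},
  {"gripper": 1, "linear": [0, 0, 0], "delta_rot": [0, 0, 0]},
], newtons=60)

```text
clock: 5.3
position: [0.5629, -0.2019, 0.0424]
ee_rot: [0.001, -0.224, 0.975, -0.001]
contact_force: [-0.3, 0.5, 5.5]
width: 0.0192
gripper_force: 58.8
```

Request:
send_rows([
  {"gripper": 1, "linear": [0, 0, 0.03], "delta_rot": [0, 0, 0]},
  {"gripper": 1, "linear": [0, 0, 0.07], "delta_rot": [0, 0, 0]},
  {"gripper": 1, "linear": [0, 0.03, 0.1], "delta_rot": [0, 0, 0]},
  {"gripper": 1, "linear": [0, 0.075, 0.1], "delta_rot": [0, 0, 0]},
  {"gripper": 1, "linear": [0.008, 0.12, 0.1], "delta_rot": [0, 0, 0]},
  {"gripper": 1, "linear": [0.0165, 0.165, 0.1], "delta_rot": [0, 0, 0]},
  {"gripper": 1, "linear": [0.0165, 0.21, 0.1], "delta_rot": [0, 0, 0]},
  {"gripper": 1, "linear": [0.0165, 0.2445, 0.1], "delta_rot": [0, 0, 0]},
])

```text
clock: 6.1
position: [0.5781, 0.0455, 0.1409]
ee_rot: [-0.0, -0.225, 0.974, 0.001]
contact_force: [0.1, -0.6, -1.1]
width: 0.019
gripper_force: 60.2
```

Request:
send_rows([
  {"gripper": 1, "linear": [0, 0, 0], "delta_rot": [0, 0, 0]},
  {"gripper": 1, "linear": [0, 0, -0.01], "delta_rot": [0, 0, 0]},
  {"gripper": 1, "linear": [0, 0, -0.02], "delta_rot": [0, 0, 0]},
  {"gripper": 1, "linear": [0, 0, -0.025], "delta_rot": [0, 0, 0]},
  {"gripper": 1, "linear": [0, 0, -0.025], "delta_rot": [0, 0, 0]},
  {"gripper": 1, "linear": [0, 0, -0.025], "delta_rot": [0, 0, 0]},
])

```text
clock: 6.7
position: [0.5787, 0.042, 0.1159]
ee_rot: [-0.0, -0.223, 0.975, 0.0]
contact_force: [0.3, -0.7, -1.0]
width: 0.0187
gripper_force: 60.2
```

```bash
python3 - <<'E'
from h import *
import pickle
c=grab("wrist"); pickle.dump(c,open("w4.pkl","wb"));s=get_state();print(s["clock"],s["position"],s["width"],s["gripper_force"],s["contact_force"])
print(proj(c,[.579,.0425,.07]),proj(c,[*s["position"][:2],s["position"][2]-.028]))
cv2.imwrite("pics/w4.png",cv2.resize(c[0][180:360,150:370],(733,600),interpolation=cv2.INTER_CUBIC))
E
```

```text
6.75 [0.57897306 0.04213521 0.1163432 ] 0.01883055093349209 60.229603881016374 [-0.90104975  0.04657495 -0.75686589]
[256.63117776 211.58318486] [256.18714519 221.39041736]
```

View pics/w4.png

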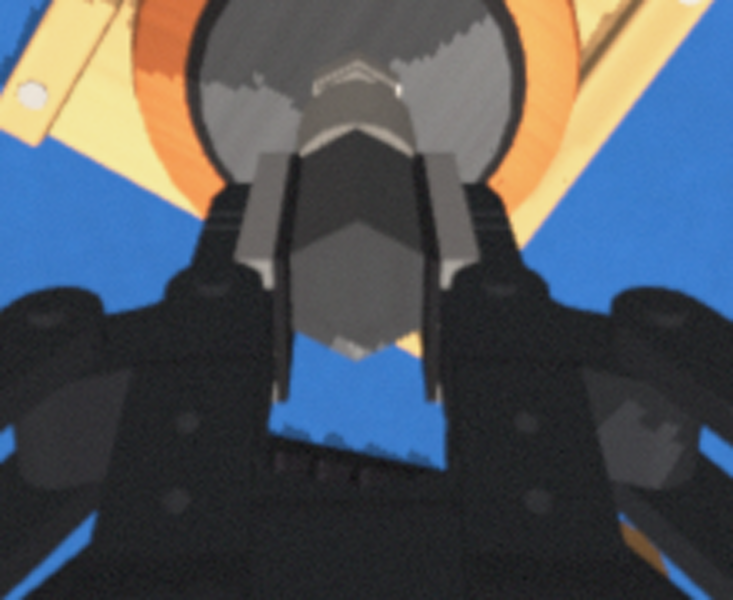

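The socket sits symmetric between the fingers at crop x≈357, directly above the nut (nut top corner at (357,60)). It looks upright. I'll lower it to contact.

Request:
send_rows([
  {"gripper": 1, "linear": [0, 0, -0.006], "delta_rot": [0, 0, 0]},
  {"gripper": 1, "linear": [0, 0, -0.011], "delta_rot": [0, 0, 0]},
  {"gripper": 1, "linear": [0, 0, -0.013], "delta_rot": [0, 0, 0]},
  {"gripper": 1, "linear": [0, 0, -0.014], "delta_rot": [0, 0, 0]},
  {"gripper": 1, "linear": [0, 0, -0.015], "delta_rot": [0, 0, 0]},
  {"gripper": 1, "linear": [0, 0, -0.015], "delta_rot": [0, 0, 0]},
  {"gripper": 1, "linear": [0, 0, -0.015], "delta_rot": [0, 0, 0]},
])

```text
clock: 7.45
position: [0.5785, 0.0428, 0.1032]
ee_rot: [0.0, -0.224, 0.975, -0.0]
contact_force: [-3.2, -0.2, 11.0]
width: 0.0186
gripper_force: 61.9
```

```bash
python3 - <<'E'
from hexfit import *
import pickle
c=pickle.load(open("w4.pkl","rb")); z=.1163+.030
p=ray(c,357*220/733+150,293*180/600+180,z); print(p,hexfit(c,p,z,40,140,.0135))
E
```

```text
[0.57723878 0.04182935 0.1463    ] (array([0.5759, 0.0411]), np.float64(-12.0), np.float64(0.0117), np.float64(0.79))
```

Contact came at 11 N with the mouth about 11 mm above the disc, so the small socket will not go on, as expected. Next: the bin.

Request:
send_rows([
  {"gripper": 1, "linear": [0, 0, 0.03], "delta_rot": [0, 0, 0]},
  {"gripper": 1, "linear": [0, 0.01, 0.06], "delta_rot": [0, 0, 0]},
  {"gripper": 1, "linear": [-0.014, 0.055, 0.06], "delta_rot": [0, 0, 0]},
  {"gripper": 1, "linear": [-0.028, 0.1, 0.06], "delta_rot": [0, 0, 0]},
  {"gripper": 1, "linear": [-0.042, 0.145, 0.06], "delta_rot": [0, 0, 0]},
  {"gripper": 1, "linear": [-0.056, 0.19, 0.06], "delta_rot": [0, 0, 0]},
  {"gripper": 1, "linear": [-0.07, 0.235, 0.06], "delta_rot": [0, 0, 0]},
  {"gripper": 1, "linear": [-0.089, 0.278, 0.05], "delta_rot": [0, 0, 0]},
])

```text
clock: 8.25
position: [0.4904, 0.3234, 0.1525]
ee_rot: [0.002, -0.224, 0.975, 0.001]
contact_force: [0.6, 0.2, -1.5]
width: 0.0188
gripper_force: 60.2
```

Request:
send_rows([
  {"gripper": 1, "linear": [0, 0, 0], "delta_rot": [0, 0, 0]},
  {"gripper": 1, "linear": [0, 0, -0.03], "delta_rot": [0, 0, 0]},
  {"gripper": 1, "linear": [0, 0, -0.06], "delta_rot": [0, 0, 0]},
  {"gripper": 1, "linear": [0, 0, -0.09], "delta_rot": [0, 0, 0]},
  {"gripper": 1, "linear": [0, 0, -0.105], "delta_rot": [0, 0, 0]},
  {"gripper": 1, "linear": [0, 0, -0.112], "delta_rot": [0, 0, 0]},
  {"gripper": 1, "linear": [0, 0, -0.114], "delta_rot": [0, 0, 0]},
  {"gripper": 1, "linear": [0, 0, -0.114], "delta_rot": [0, 0, 0]},
])

```text
clock: 9.05
position: [0.4903, 0.3209, 0.0378]
ee_rot: [0.0, -0.224, 0.975, 0.0]
contact_force: [-0.5, 0.3, -1.6]
width: 0.0189
gripper_force: 60.3
```

Request:
send_rows([
  {"gripper": 0.3, "linear": [0, 0, 0], "delta_rot": [0, 0, 0]},
  {"gripper": 0, "linear": [0, 0, 0], "delta_rot": [0, 0, 0]},
  {"gripper": 0, "linear": [0, 0, 0], "delta_rot": [0, 0, 0]},
  {"gripper": 0, "linear": [0, 0, 0], "delta_rot": [0, 0, 0]},
  {"gripper": 0, "linear": [0, 0, 0.02], "delta_rot": [0, 0, 0]},
  {"gripper": 0, "linear": [0, 0, 0.05], "delta_rot": [0, 0, 0]},
  {"gripper": 0, "linear": [0, 0, 0.085], "delta_rot": [0, 0, 0]},
  {"gripper": 0, "linear": [0, 0, 0.114], "delta_rot": [0, 0, 0]},
])

```text
clock: 9.85
position: [0.4899, 0.3211, 0.1532]
ee_rot: [0.001, -0.224, 0.975, 0.0]
contact_force: [-0.0, 0.7, 0.2]
width: 0.0427
gripper_force: 0.0
```

```bash
python3 - <<'E'
from h import *
import pickle
s=get_state();print(s["clock"],s["position"])
t=grab("top"); pickle.dump(t,open("t5.pkl","wb")); c=grab("wrist"); print(proj(t,[.49,.321,.03]))
o=np.hstack([cv2.resize(c[0],(480,360)),cv2.resize(t[0][160:260,90:180],(320,360))]); cv2.imwrite("pics/w5.png",o)
E
```

```text
9.85 [0.48994398 0.32105443 0.15319738]
[133.3665939 208.4501305]
```

View pics/w5.png

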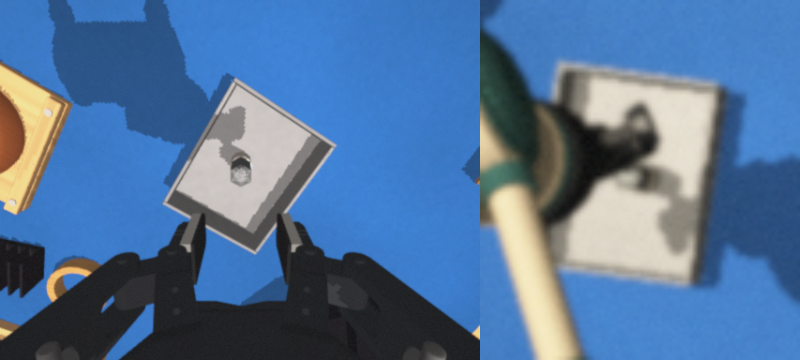

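The small socket stands upright in the bin, at wrist crop (240,170), released. Now to the medium socket.

Request:
send_rows([
  {"gripper": 0, "linear": [0, -0.03, 0], "delta_rot": [0, 0, -0.05]},
  {"gripper": 0, "linear": [0, -0.07, 0], "delta_rot": [0, 0, -0.12]},
  {"gripper": 0, "linear": [0, -0.115, 0], "delta_rot": [0, 0, -0.19]},
  {"gripper": 0, "linear": [0, -0.16, 0], "delta_rot": [0, 0, -0.26]},
  {"gripper": 0, "linear": [0, -0.205, 0], "delta_rot": [0, 0, -0.33]},
  {"gripper": 0, "linear": [0, -0.25, 0], "delta_rot": [0, 0, -0.4]},
  {"gripper": 0, "linear": [0, -0.295, 0], "delta_rot": [0, 0, -0.447]},
  {"gripper": 0, "linear": [0, -0.34, 0], "delta_rot": [0, 0, -0.447]},
])

```text
clock: 10.75
position: [0.4888, -0.0207, 0.1506]
ee_rot: [-0.0, -0.002, 1.0, 0.0]
contact_force: [0.7, -0.7, -0.5]
width: 0.0428
gripper_force: 0.0
```

Request:
send_rows([
  {"gripper": 0, "linear": [0, -0.045, 0], "delta_rot": [0, 0, 0]},
  {"gripper": 0, "linear": [0, -0.09, 0], "delta_rot": [0, 0, 0]},
  {"gripper": 0, "linear": [-0.003, -0.135, 0], "delta_rot": [0, 0, 0]},
  {"gripper": 0, "linear": [-0.007, -0.165, 0], "delta_rot": [0, 0, 0]},
  {"gripper": 0, "linear": [-0.007, -0.1825, 0], "delta_rot": [0, 0, 0]},
  {"gripper": 0, "linear": [-0.007, -0.1825, -0.02], "delta_rot": [0, 0, 0]},
  {"gripper": 0, "linear": [-0.007, -0.1825, -0.05], "delta_rot": [0, 0, 0]},
  {"gripper": 0, "linear": [-0.007, -0.1825, -0.05], "delta_rot": [0, 0, 0]},
])

```text
clock: 11.55
position: [0.4797, -0.1994, 0.0978]
ee_rot: [-0.004, -0.003, 1.0, 0.003]
contact_force: [-0.9, 0.5, -0.3]
width: 0.0425
gripper_force: 0.0
```

```bash
python3 - <<'E'
from hexfit import *
import pickle
c=grab("wrist"); pickle.dump(c,open("w6.pkl","wb"));s=get_state();print(s["clock"],s["position"],s["ee_rot"],hexfit(c,[.4828,-.2016,.07]))
cv2.imwrite("pics/w6.png",cv2.resize(c[0][180:360,150:370],(733,600),interpolation=cv2.INTER_CUBIC))
E
```

```text
11.6 [ 0.48114392 -0.20006882  0.09956849] [-0.00231462 -0.00278266  0.99999211  0.0016383 ] (array([ 0.4834, -0.2006]), np.float64(24.6), np.float64(0.0093), np.float64(0.27))
```

View pics/w6.png

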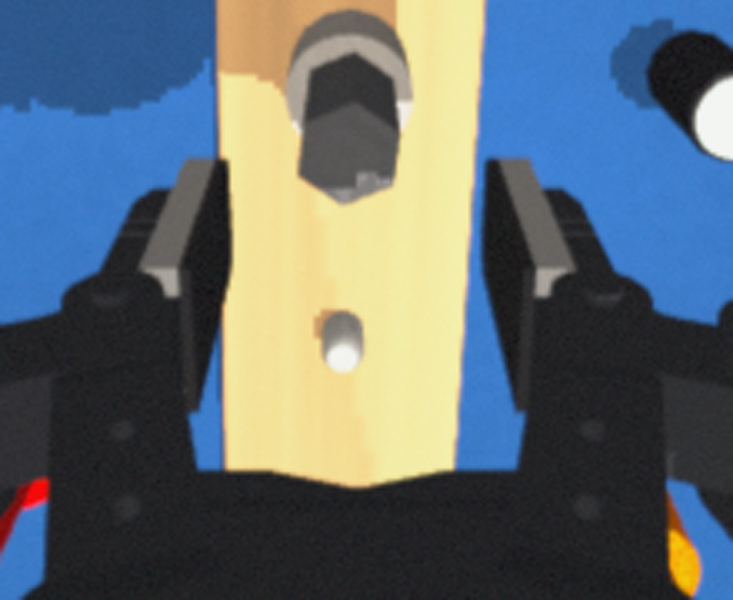

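The medium socket's hex top is at crop (348,155), with its side flats leaning about 5°, so the flat normal is about 85.5°. The empty peg is at (342,355). I'll turn -4.3°, descend and grip.

Request:
send_rows([
  {"gripper": 0, "linear": [0, 0.0005, 0], "delta_rot": [0, 0, -0.075]},
  {"gripper": 0, "linear": [0, 0.0005, -0.015], "delta_rot": [0, 0, -0.075]},
  {"gripper": 0, "linear": [0, 0.0005, -0.03], "delta_rot": [0, 0, -0.075]},
  {"gripper": 0, "linear": [0, 0.0005, -0.045], "delta_rot": [0, 0, -0.075]},
  {"gripper": 0, "linear": [0, 0.0005, -0.057], "delta_rot": [0, 0, -0.075]},
  {"gripper": 0, "linear": [0, 0.0005, -0.057], "delta_rot": [0, 0, -0.075]},
  {"gripper": 0, "linear": [0, 0.0005, -0.057], "delta_rot": [0, 0, -0.075]},
])

```text
clock: 12.3
position: [0.4833, -0.2011, 0.0449]
ee_rot: [0.0, 0.035, 0.999, -0.0]
contact_force: [0.0, 0.2, -0.4]
width: 0.0426
gripper_force: 0.0
```

Request:
send_rows([
  {"gripper": 1, "linear": [0, 0, 0], "delta_rot": [0, 0, 0]},
  {"gripper": 1, "linear": [0, 0, 0], "delta_rot": [0, 0, 0]},
  {"gripper": 1, "linear": [0, 0, 0], "delta_rot": [0, 0, 0]},
  {"gripper": 1, "linear": [0, 0, 0], "delta_rot": [0, 0, 0]},
  {"gripper": 1, "linear": [0, 0, 0], "delta_rot": [0, 0, 0]},
  {"gripper": 1, "linear": [0, 0, 0], "delta_rot": [0, 0, 0]},
], newtons=60)

```text
clock: 12.9
position: [0.4834, -0.2015, 0.0453]
ee_rot: [0.001, 0.035, 0.999, -0.0]
contact_force: [-0.8, 0.7, 6.0]
width: 0.0191
gripper_force: 58.9
```

```bash
python3 - <<'E'
from h import *
s=get_state();q=s["ee_rot"];print(s["clock"],s["position"],s["width"],R.from_quat([q[1],q[2],q[3],q[0]]).as_matrix()[:,1:].round(4),s["contact_force"],s["moment"])
E
```

```text
12.9 [ 0.48339015 -0.20145556  0.04533439] 0.01909346079569699 [[ 6.990e-02  1.800e-03]
 [ 9.976e-01 -8.000e-04]
 [-7.000e-04 -1.000e+00]] [-0.80170111  0.66669414  5.9620714 ] [0.02398742 0.08657761 0.01333275]
```

Request:
send_rows([
  {"gripper": 1, "linear": [0, 0, 0.035], "delta_rot": [0, 0, 0]},
  {"gripper": 1, "linear": [0, 0, 0.075], "delta_rot": [0, 0, 0]},
  {"gripper": 1, "linear": [0.01, 0.025, 0.1], "delta_rot": [0, 0, 0.07]},
  {"gripper": 1, "linear": [0.026, 0.066, 0.1], "delta_rot": [0, 0, 0.16]},
  {"gripper": 1, "linear": [0.043, 0.108, 0.1], "delta_rot": [0, 0, 0.25]},
  {"gripper": 1, "linear": [0.059, 0.15, 0.1], "delta_rot": [0, 0, 0.34]},
  {"gripper": 1, "linear": [0.075, 0.19, 0.1], "delta_rot": [0, 0, 0.43]},
  {"gripper": 1, "linear": [0.09, 0.228, 0.1], "delta_rot": [0, 0, 0.477]},
])

```text
clock: 13.7
position: [0.5727, 0.0288, 0.1439]
ee_rot: [-0.0, -0.204, 0.979, 0.0]
contact_force: [0.9, 0.4, -0.9]
width: 0.0188
gripper_force: 59.3
```

Request:
send_rows([
  {"gripper": 1, "linear": [0.006, 0.0155, 0], "delta_rot": [0, 0, 0]},
  {"gripper": 1, "linear": [0.006, 0.0155, -0.01], "delta_rot": [0, 0, 0]},
  {"gripper": 1, "linear": [0.006, 0.0155, -0.02], "delta_rot": [0, 0, 0]},
  {"gripper": 1, "linear": [0.006, 0.0155, -0.025], "delta_rot": [0, 0, 0]},
  {"gripper": 1, "linear": [0.006, 0.0155, -0.025], "delta_rot": [0, 0, 0]},
  {"gripper": 1, "linear": [0.006, 0.0155, -0.025], "delta_rot": [0, 0, 0]},
])

```text
clock: 14.3
position: [0.5784, 0.0412, 0.1191]
ee_rot: [-0.0, -0.201, 0.98, 0.0]
contact_force: [-0.5, 0.5, -1.7]
width: 0.0187
gripper_force: 59.3
```

```bash
python3 - <<'E'
from h import *
import pickle
c=grab("wrist"); pickle.dump(c,open("w7.pkl","wb"));s=get_state();q=s["ee_rot"];print(s["clock"],s["position"],s["width"],R.from_quat([q[1],q[2],q[3],q[0]]).as_matrix()[:,1:].round(4),s["contact_force"])
print(proj(c,[.579,.0425,.07]),proj(c,[*s["position"][:2],s["position"][2]-.032]))
cv2.imwrite("pics/w7.png",cv2.resize(c[0][180:360,150:370],(733,600),interpolation=cv2.INTER_CUBIC))
E
```

```text
14.35 [0.57873243 0.04140997 0.11946058] 0.018762312505658914 [[-3.947e-01  2.000e-04]
 [ 9.188e-01 -1.000e-04]
 [-1.000e-04 -1.000e+00]] [ 0.29548662  0.10672876 -0.99882218]
[257.41060408 210.72513206] [256.19353167 219.10448512]
```

View pics/w7.png

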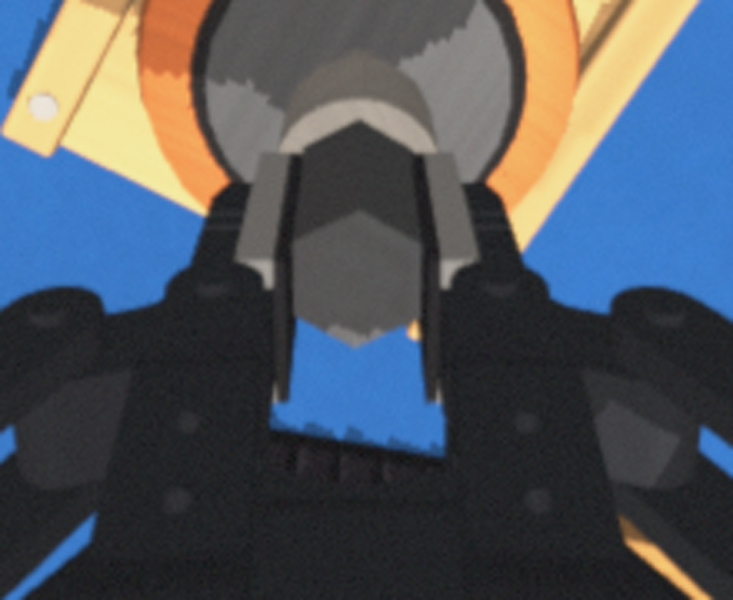

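The medium socket is centred laterally between the fingers, at crop x≈357. Its top hex spans from corner (360,212) to corner (357,347). Next I check its offset along the pads.

```bash
python3 - <<'E'
from h import *
import pickle
tc=np.array([.5791,.0425])
for f,tcp,yx,mz,pts in [("w7",[.57873,.04141,.11946],(-.3947,.9188),.0333,[(360,212),(357,347),(293,280),(421,280)]),("w4",[.579,.0421,.1163],(-.436,.9),.0304,[(357,222),(357,360),(292,293),(424,293)])]:
    c=pickle.load(open(f+".pkl","rb")); z=tcp[2]-mz+.058; y=np.array(yx); x=np.array([-y[1],y[0]])
    P=np.array([ray(c,(u+.5)*.3+149.5,(v+.5)*.3+179.5,z)[:2]-tcp[:2] for u,v in pts]); print(f,(P@x).round(4),(P@y).round(4), (P[:2].mean(0)@x).round(4),(P[2:].mean(0)@y).round(4))
    for (u,v,zz) in [(360,212,z),]:pass
E
```

```text
w7 [ 0.0117 -0.0107  0.0007  0.0007] [ 0.0007  0.0003 -0.009   0.0097] 0.0005 0.0003
w4 [ 0.0117 -0.0109  0.0004  0.0003] [ 0.0003  0.0003 -0.009   0.0099] 0.0004 0.0005
```

Centred to within 0.5 mm. Descending with checks.

Request:
send_rows([
  {"gripper": 1, "linear": [0, 0, -0.006], "delta_rot": [0, 0, 0]},
  {"gripper": 1, "linear": [0, 0, -0.01], "delta_rot": [0, 0, 0]},
  {"gripper": 1, "linear": [0, 0, -0.013], "delta_rot": [0, 0, 0]},
  {"gripper": 1, "linear": [0, 0, -0.015], "delta_rot": [0, 0, 0]},
  {"gripper": 1, "linear": [0, 0, -0.017], "delta_rot": [0, 0, 0]},
  {"gripper": 1, "linear": [0, 0, -0.017], "delta_rot": [0, 0, 0]},
])

```text
clock: 14.95
position: [0.579, 0.0424, 0.1022]
ee_rot: [0.0, -0.202, 0.979, -0.0]
contact_force: [0.5, 0.4, -2.3]
width: 0.0185
gripper_force: 59.4
```

Request:
send_rows([
  {"gripper": 1, "linear": [0, 0, -0.002], "delta_rot": [0, 0, 0]},
  {"gripper": 1, "linear": [0, 0, -0.004], "delta_rot": [0, 0, 0]},
  {"gripper": 1, "linear": [0, 0, -0.006], "delta_rot": [0, 0, 0]},
  {"gripper": 1, "linear": [0, 0, -0.008], "delta_rot": [0, 0, 0]},
  {"gripper": 1, "linear": [0, 0, -0.009], "delta_rot": [0, 0, 0]},
  {"gripper": 1, "linear": [0, 0, -0.009], "delta_rot": [0, 0, 0]},
  {"gripper": 1, "linear": [0, 0, -0.009], "delta_rot": [0, 0, 0]},
  {"gripper": 1, "linear": [0, 0, -0.009], "delta_rot": [0, 0, 0]},
])

```text
clock: 15.75
position: [0.5791, 0.0424, 0.0953]
ee_rot: [0.001, -0.202, 0.979, -0.0]
contact_force: [-1.7, -1.1, 9.2]
width: 0.0188
gripper_force: 60.8
```

The tool stopped at exactly the predicted home height (0.0953) with 9 N. I'll hold briefly, then hand in.

Request:
send_rows([
  {"gripper": 1, "linear": [0, 0, 0], "delta_rot": [0, 0, 0]},
  {"gripper": 1, "linear": [0, 0, 0], "delta_rot": [0, 0, 0]},
  {"gripper": 1, "linear": [0, 0, 0], "delta_rot": [0, 0, 0]},
  {"gripper": 1, "linear": [0, 0, 0], "delta_rot": [0, 0, 0]},
  {"gripper": 1, "linear": [0, 0, 0], "delta_rot": [0, 0, 0]},
])

```text
clock: 16.25
position: [0.5791, 0.0424, 0.0953]
ee_rot: [0.001, -0.202, 0.979, -0.0]
contact_force: [-2.7, -0.3, 9.7]
width: 0.0187
gripper_force: 60.8
```

```bash
python3 -c "
from h import *
s=get_state();print(s['position'],s['contact_force'],s['gripper_force'])
print(sign_off())"
```

```text
[0.57907382 0.04241836 0.09533232] [-2.66160957 -0.30416202  9.73237237] 60.753681460919324
the job is handed in; nothing more can be done
None
```

Job handed in at about 16 s, verdict not shown: the small socket stopped on top of the nut and stands released in the bin, and the medium socket is fully home on the nut by measured height and force, still gripped at about 60 N.

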